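# Click the batch counter's left wheel on to five

## Robot

A 7-joint arm with a two-finger parallel gripper is mounted at the origin on a cart in front of the work surface, level with it; the furniture and walls round the work are solid. World frame = base frame: x ahead of the robot, y to its left, z up, the work surface at z = 0. Lengths are in m, angles in rad, forces in N, time in s.
With the tool pointing down it reaches from about 0.4 to 0.85 m from the base axis. Payload 10.4 kg.
Tool frame: the origin (TCP) lies between the finger pads; the fingertips stand 22 mm ahead of it and the grasp point (between the pads) lies 3 mm ahead of it; z points along the fingers, y is the line along which they close (so a half turn about z gives the same grasp; the last joint's range is limited). The gripper opens to 85 mm and grips with 20 to 120 N. Pads are 22 mm wide; open, the fingers measure 114 mm over their backs; the gripper's body (76 mm by 85 mm) begins 54 mm behind the grasp point. The pads swing forward as they close: fully open they stand 13 mm farther back than shut.
Start: joints at [1.225, 0.332, -0.065, 1.46, 0.022, 1.35, -0.088], TCP at [0.198, -0.593, 0.253] pointing down, gripper open.
Joint ranges: [-2.6, 2.6], [-0.5, 2.12], [-1.47, 1.34], [0.16, 2.42], [-1.27, 4.41], [0.06, 2.06], [-2.6, 2.6]. Speed limits (rad/s): [2.22, 2.22, 2.79, 2.79, 3.14, 3.14, 3.14].

## Interface

Orientations are given as a unit quaternion [x, y, z, w].
In Python, from workcell import manip, camera, ticket, boxes_of, outline_of gives the robot as it stands.
- The arm moves only by the tool carry_out, never from a script. Its argument "deltas" is a list of rows, each a list of 5 numbers: the shift along the tool's x, y, z as a fraction of full scale, then the turn about the tool's z as a fraction of full scale, then the opening, from -1 (shut) to 1 (fully open), so that 0 is half open. In form: [[tx, ty, tz, spin, gripper], ...]. A call has 1 to 20 rows; each row is the pose to reach, as a shift and turn from the pose commanded when the call began, along the tool's axes at that moment; what a row does not reach only later rows make up. Full scale, the value 1, is 150 mm for a shift and 30 degrees for a turn. A row lasts 1/8 s, in which the tool goes at most 62.5 mm and 10.7 degrees, less where a joint would pass 70% of its speed; a pose out of reach is approached as far as the arm can. A call with a number of a shift or a turn outside -1 to 1 is refused whole. A call with a gripper value outside its range is refused whole. The fingers move at their own pace and stop on an object; "force" is the grip in N (left out, the last holds). Time passes only in rows, so rows that repeat a pose let the fingers close. It gives the time, the measured TCP pose, the force, the opening and the grip force at its end, in the units of the state.
- manip.get_obs(): the state, without advancing time (a new reading comes with each control period).
- camera(name): name is "scene" or "top" or "wrist"; returns a dict with "img" (480x640x3 uint8, red, green, blue), "depth" (480x640 float32, m along the optical axis (not along the pixel's ray), 0 where there is no reading), "vertical_fov" (degrees; the focal length in pixels is half the picture's height over the tangent of half this angle, whatever the lens; pixels are square), "cx", "cy" (the principal point, pixels), "R" (3x3) and "t" (3): a world point X has camera coordinates R X + t. Camera axes: x right, y down, z forward; pixel columns grow to the right and rows downward; lengths in m; the calibration is good to about 2 mm. A picture is of the moment at which its call begins.
- ticket.hand_in(): hands the job in; it is judged then, once.
Trained networks look in a picture, given as the dict that the camera call returned (one of the last four; its "shot" number tells which), for a name from the list of things; names that differ only in an ending like _2 or _b are one class to them, and where a whole thing is asked for, a point or a joint stands for the part that bears it (a point fixed in the world has none). Each returns a list of dicts, best first, with "conf" (0 to 1); they miss things now and then, are a little off and sometimes report something else, mostly with a low value. They report only what shows in the picture. A call takes as long as a camera call.
- boxes_of(query, picture): "position" ([x, y, z] in m, in world coordinates, good to about 4 mm: the middle of the surface that is visible of it).
- outline_of(query, picture): "region" (480x640 bool, what is visible of it).
The state is a dict: "clock": time; "joint_pos": joint angles; "joint_velocities": joint speeds; "tau": joint torques, N m; "position": TCP position; "ee_rot": TCP orientation; "ft_force": force on the tool from outside, world axes, zero at the start; "torque": the same for the moment, N m; "grip_width": opening from 0.0 (shut) to 1.0 (fully open); "grasp_force": force on a finger pad.
Only numpy, scipy, OpenCV 4.12 (cv2) and the standard library are available. Lean on these libraries where they do the work, as an engineer would, in place of code of your own. Each camera call takes 0.05 s, during which the arm holds its last target. There are 200 camera calls.

## Task

On the two-wheel batch counter, push the ribs of the left thumbwheel with a fingertip to roll it away from you, click by click, until its face with five pips lies on top, clicked home; do not run past it. Leave the right thumbwheel as it is, and neither lift nor shift the things standing round the counter.

Things in the scene. Friction and masses are not known exactly. Their poses are not given: they have to be found in the camera images.
- counter: Batch counter, fixed to the bench: plywood board 130 x 190 x 22 mm (x, y, z), on it a dark 8 mm steel plate and two white thumbwheels side by side on one level axle, each between two grey cheeks (17.5 to 24.5 mm either side of the wheel's middle, 50 mm wide, tops 25 mm above the axle, index nibs to 26.5 mm). Origin: centre of the board's underside. x points away from the robot, y along the axle to the left, z up.
- left_wheel_axle (a point): Centre of the left wheel (the one to set), 100 mm above the bench, y = +42 mm of the counter. The wheel, 30 mm wide, is a hexagonal drum: six flat faces 28 mm from the axle with 1 to 6 black pips as on dice, and on each edge between them a rib 6 mm thick reaching 44 mm from the axle. With a face on top, a rib tip stands 22 mm toward the robot and 38 mm above the axle, another 22 mm beyond.
- left_wheel (a joint): Turn of the left wheel, rad; grows as its top rolls away from the robot. 0 = one pip on top, then 1.047 (60 degrees) per click and pip: 4.189 = five, 5.236 = six; stops 0.2 beyond one and six. Starts at one to four. A detent holds each face on top; turning takes up to 3 N at a rib's tip. Past half a click (a rib straight up) it snaps on to the next face unless a finger blocks the next rib.
- right_wheel_axle (a point): Centre of the right thumbwheel, on the same axle, at y = -42 mm of the counter; a wheel like the left one, to be left alone.
- right_wheel (a joint): Turn of the right wheel, same meaning as the left one's.
- right_mark (a point): A point of the right wheel that turns with it: the middle of its one-pip face, 28 mm from the axle.
- jar: Jar of screws with a red lid, loose, 66 mm across, 84 mm high, standing to the right of the counter, nearer the robot than the tin; origin at the centre of its underside. Not to be disturbed.
- tin: Round tin, loose, 75 mm across, 58 mm high, standing to the right of the counter; origin at the centre of its underside. Not to be disturbed.
- carton: Small white carton, loose, 65 x 101 x 35 mm, lying in front of the counter, to the right; origin at the centre of its underside. Not to be disturbed.
- tape: Roll of black tape, loose, 59 mm across, 19 mm high, lying in front of the counter, to the left; origin at the centre of its underside. Not to be disturbed.

How it is judged:
By the outcome, as a careful person would: the job done as asked, in the order asked, and still so for the second after the job is handed in, with the robot touching nothing.
It also fails if it takes over 48 s, if anything falls off the work surface, if the arm or the gripper's body presses on something with over 40 N, if the wrist force passes 120 N, or if a joint passes its speed limit or range.

## Working session

There is one attempt and no reset: what is moved stays moved. The work goes in short steps, Python scripts to look and compute and a tool call to move; the robot and the scene stay as the last step left them, time stands still between calls to the robot, and variables do not carry over. Pictures are saved under pics/ and viewed, at most 10 in all, crops included, and the job is handed in when it is done.

Besides the shell and the picture viewer there is one more tool, called after "Call:" by a JSON object that holds its "api" and its "payload". carry_out: Moves the arm, as the interface text tells. Its arguments: {"type":"object","properties":{"deltas":{"type":"array","items":{"type":"array","items":{"type":"number"}}},"force":{"type":"number"}},"required":["deltas"]}

```bash
mkdir -p pics; cat > h.py <<'E'
import numpy as np,cv2
from workcell import manip,camera,ticket,boxes_of,outline_of
def cloud(c):
    f=240/np.tan(np.radians(c["vertical_fov"])/2)
    v,u=np.mgrid[:480,:640];d=c["depth"]
    P=np.stack([(u-c["cx"])/f*d,(v-c["cy"])/f*d,d],-1)
    return (P-c["t"])@c["R"]
def proj(c,X):
    f=240/np.tan(np.radians(c["vertical_fov"])/2)
    p=c["R"]@np.array(X)+c["t"];return p[0]/p[2]*f+c["cx"],p[1]/p[2]*f+c["cy"]
def save(n,im): cv2.imwrite("pics/"+n,im[...,::-1])
E
python3 - <<'E'
from h import *
np.set_printoptions(precision=3,suppress=True)
o=manip.get_obs();print({k:np.round(v,3) for k,v in o.items()})
A=camera("scene");B=camera("top")
save("s.png",A["img"]);save("t.png",B["img"])
for n,c in(("scene",A),("top",B)):
    print(n,c["vertical_fov"],-c["R"].T@c["t"])
    for q in["counter","left_wheel_axle","right_wheel_axle","right_mark","jar","tin","carton","tape"]:
        print(q,[(np.round(b["position"],3),round(b["conf"],2)) for b in boxes_of(q,c)[:3]])
E
```

```text
{'clock': np.float64(0.0), 'joint_pos': array([ 1.225,  0.333, -0.065,  1.461,  0.022,  1.35 , -0.089]), 'joint_velocities': array([ 0.001,  0.001, -0.   ,  0.   , -0.   ,  0.001,  0.002]), 'tau': array([ -0.001, -62.546,   0.048, -39.161,   0.016,   0.01 ,  -0.   ]), 'position': array([ 0.198, -0.592,  0.252]), 'ee_rot': array([ 0.987,  0.161, -0.   , -0.001]), 'ft_force': array([ 1.309, -0.231, -0.287]), 'torque': array([-0.023, -0.02 ,  0.048]), 'grasp_force': np.float64(0.0), 'grip_width': np.float64(0.999)}
scene 53.78964905314155 [0.186 0.103 0.775]
counter [(array([ 0.529, -0.251,  0.051]), 0.55)]
left_wheel_axle [(array([ 0.531, -0.252,  0.055]), 0.89)]
right_wheel_axle [(array([ 0.533, -0.254,  0.048]), 0.86)]
right_mark [(array([ 0.527, -0.31 ,  0.122]), 0.89)]
jar [(array([ 0.42 , -0.421,  0.081]), 0.7), (array([ 0.528, -0.252,  0.051]), 0.57)]
tin [(array([ 0.512, -0.414,  0.055]), 0.68)]
carton [(array([ 0.416, -0.299,  0.036]), 0.77)]
tape [(array([ 0.436, -0.228,  0.021]), 0.66)]
top 53.08097945928698 [ 0.381 -0.345  0.954]
counter [(array([ 0.535, -0.28 ,  0.031]), 0.85)]
left_wheel_axle [(array([ 0.529, -0.278,  0.031]), 0.76)]
right_wheel_axle [(array([ 0.534, -0.276,  0.033]), 0.66)]
right_mark [(array([ 0.541, -0.313,  0.13 ]), 0.68)]
jar [(array([ 0.43 , -0.441,  0.081]), 0.96)]
tin [(array([ 0.516, -0.422,  0.057]), 0.96), (array([ 0.428, -0.44 ,  0.082]), 0.46)]
carton [(array([ 0.419, -0.309,  0.035]), 0.83)]
tape [(array([ 0.441, -0.214,  0.017]), 0.91)]
```

View pics/s.png

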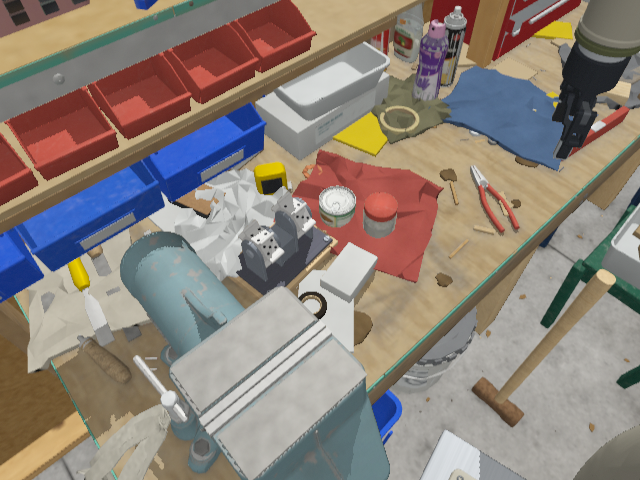

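View pics/t.png

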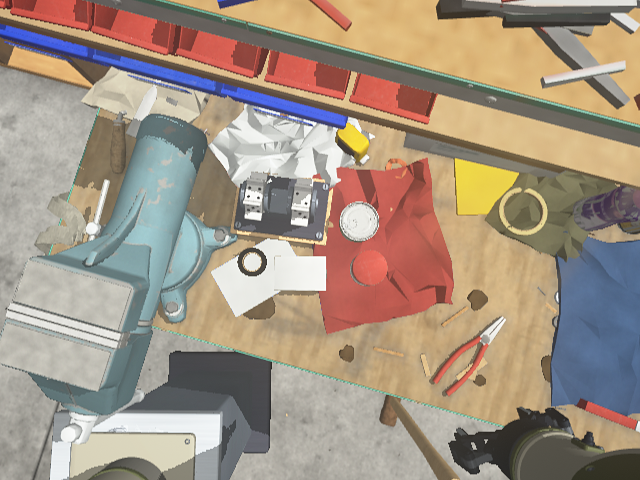

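```bash
python3 - <<'E'
from h import *
np.set_printoptions(precision=3,suppress=True)
A=camera("scene");B=camera("top")
a=cv2.resize(A["img"][185:305,225:345],(400,400),interpolation=cv2.INTER_CUBIC)
b=cv2.resize(B["img"][160:260,225:345],(400,400*100//120),interpolation=cv2.INTER_CUBIC)
im=np.zeros((400,800,3),np.uint8);im[:,:400]=a;im[:b.shape[0],400:]=b
save("crop.png",im)
for c in(A,B):
    P=cloud(c);m=outline_of("counter",c)[0]["region"]
    Q=P[m];print(m.sum())
    s=Q[(Q[:,2]>.017)&(Q[:,2]<.036)]
    r=cv2.minAreaRect((s[:,:2]*1000).astype(np.float32));print("board",r)
    # whole-scene region near
    R=P.reshape(-1,3);R=R[(abs(R[:,0]-.53)<.1)&(abs(R[:,1]+.27)<.1)&(R[:,2]>.085)&(R[:,2]<.2)]
    print("upper",R.min(0),R.max(0),len(R))
    for q in("left_wheel","right_wheel"):
        o=outline_of(q,c)
        for k in o[:2]:
            Q=P[k["region"]];print(q,k["conf"],np.median(Q,0),Q.min(0),Q.max(0),len(Q))
E
```

```text
6471
board ((561.3104248046875, -287.55035400390625), (218.38357543945312, 163.47174072265625), 84.9794921875)
upper [ 0.499 -0.342  0.085] [ 0.598 -0.202  0.141] 2472
left_wheel 0.89 [ 0.538 -0.227  0.122] [ 0.186 -0.255  0.059] [0.598 0.103 0.775] 929
right_wheel 0.85 [ 0.532 -0.31   0.122] [ 0.186 -0.424 -0.001] [0.639 0.103 0.775] 861
6078
board ((548.4447631835938, -272.48846435546875), (189.96261596679688, 130.08160400390625), 82.9730453491211)
upper [ 0.499 -0.342  0.085] [ 0.598 -0.204  0.142] 2326
left_wheel 0.88 [ 0.548 -0.233  0.126] [ 0.381 -0.345  0.029] [ 0.602 -0.209  0.954] 860
right_wheel 0.84 [ 0.54  -0.314  0.127] [ 0.381 -0.345  0.03 ] [ 0.599 -0.295  0.954] 839
right_wheel 0.3 [ 0.418 -0.309  0.035] [ 0.381 -0.36   0.005] [ 0.455 -0.26   0.954] 1800
```

View pics/crop.png

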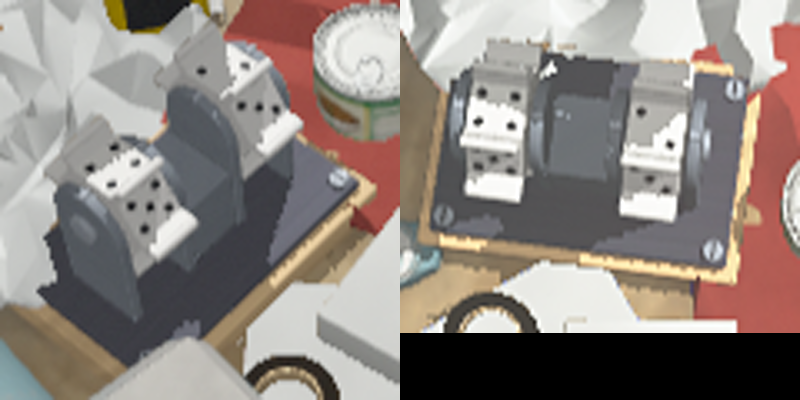

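```bash
python3 - <<'E'
from h import *
np.set_printoptions(precision=2,suppress=True,linewidth=200)
P=np.concatenate([cloud(camera(n)).reshape(-1,3) for n in("scene","top")])
P=P[(P[:,2]<.7)]
print("cols y",np.arange(-.7,.3,.05))
for x in np.arange(.1,.85,.05):
    r=[]
    for y in np.arange(-.7,.3,.05):
        q=P[(P[:,0]>=x)&(P[:,0]<x+.05)&(P[:,1]>=y)&(P[:,1]<y+.05),2];r.append(q.max() if len(q)else np.nan)
    print("%.2f"%x,np.array(r))
o=manip.get_obs();from scipy.spatial.transform import Rotation as R
M=R.from_quat(o["ee_rot"]).as_matrix()
c=np.radians(-7.03);ex=np.array([np.cos(c),np.sin(c),0]);ey=np.array([-ex[1],ex[0],0])
W=np.array([.5484,-.2725,.1])+.042*ey;print("axle",W)
for dx,z in((-.07,.20),):
    T=W+dx*ex;T[2]=z;print(T,(M.T@(T-o["position"]))/.15)
print("spin",np.degrees(R.from_matrix(M.T@np.c_[ex,-ey,[0,0,-1]]).as_rotvec())/30)
E
```

```text
cols y [-0.7  -0.65 -0.6  -0.55 -0.5  -0.45 -0.4  -0.35 -0.3  -0.25 -0.2  -0.15 -0.1  -0.05  0.    0.05  0.1   0.15  0.2   0.25]
0.10 [ 0.    0.   -0.87 -0.87 -0.87 -0.87 -0.87 -0.87 -0.87 -0.87  0.    0.02  0.02  0.02  0.18  0.02  0.01  0.01 -0.87 -0.86]
0.15 [ 0.01  0.01  0.49  0.49  0.    0.   -0.87 -0.87 -0.87 -0.87   nan -0.77 -0.02  0.19  0.19  0.18 -0.77 -0.77 -0.87 -0.86]
0.20 [ 0.35  0.5   0.59  0.55  0.    0.01  0.01  0.01  0.   -0.88   nan   nan  0.3   0.3   0.25  0.23 -0.87 -0.87 -0.87 -0.87]
0.25 [0.02 0.55 0.58 0.01 0.01 0.01 0.01 0.01 0.01 0.01 0.01 0.   0.31 0.31 0.31 0.31  nan  nan  nan  nan]
0.30 [0.01 0.01 0.02 0.02 0.02 0.03 0.03 0.01 0.01 0.01 0.01 0.01 0.31 0.31 0.31 0.31  nan  nan  nan  nan]
0.35 [0.01 0.02 0.03 0.03 0.08 0.09 0.04 0.04 0.04 0.01 0.01 0.27 0.31 0.31 0.31 0.31  nan  nan  nan  nan]
0.40 [0.   0.03 0.03 0.02 0.09 0.09 0.04 0.04 0.04 0.02 0.02 0.08 0.31 0.31 0.31 0.31 0.01  nan  nan  nan]
0.45 [ 0.    0.02  0.03  0.02  0.09  0.09  0.06  0.1   0.04  0.03  0.04  0.17  0.23  0.27  0.23  0.13  0.1   0.06  0.02 -0.14]
0.50 [0.47 0.01 0.03 0.02 0.06 0.06 0.06 0.14 0.14 0.14 0.04 0.18 0.21 0.21 0.16 0.12 0.09 0.06  nan  nan]
0.55 [0.51 0.5  0.5  0.48 0.48 0.06 0.04 0.14 0.13 0.14 0.04 0.19 0.2  0.2  0.12 0.01 0.05 0.05 0.    nan]
0.60 [ 0.51  0.53  0.53  0.53  0.48  0.48  0.5   0.48  0.48  0.04  0.04  0.2   0.2   0.19  0.03  0.03  0.01  0.   -0.13   nan]
0.65 [ 0.51  0.53  0.53  0.53  0.53  0.48  0.5   0.5   0.49  0.5   0.48  0.48  0.2   0.18  0.04  0.04  0.01   nan -0.14   nan]
0.70 [0.09 0.32 0.32 0.36 0.35 0.38 0.39 0.32 0.48 0.5  0.51 0.53 0.48 0.44 0.36 0.36 0.    nan  nan  nan]
0.75 [0.1  0.1  0.15 0.09 0.01 0.35 0.35 0.35 0.37 0.49 0.51 0.52 0.48 0.38 0.36 0.36 0.32 0.23  nan  nan]
0.80 [ nan 0.09 0.09 0.09  nan  nan 0.15 0.15 0.33 0.35 0.36 0.35 0.37 0.32 0.23 0.15 0.17 0.19 0.18  nan]
axle [ 0.55 -0.23  0.1 ]
[ 0.48 -0.22  0.2 ] [ 2.59 -1.74  0.36]
spin [ 0.   -0.    0.85]
```

Call:
{"api": "carry_out", "payload": {"deltas": [[0.22,-0.15,0,0.21,-1],[0.45,-0.3,0,0.42,-1],[0.67,-0.45,0,0.63,-1],[0.9,-0.6,0,0.85,-1],[0.9,-0.6,0,0.85,-1]]}}

```text
clock: 2.02
position: [0.3006, -0.462, 0.2537]
ee_rot: [0.998, -0.059, 0.001, -0.0]
ft_force: [0.2, -0.6, 1.2]
grip_width: -0.005
grasp_force: 0.0
```

```bash
cat > g.py <<'E'
from h import *
from scipy.spatial.transform import Rotation as R
np.set_printoptions(precision=3,suppress=True)
c=np.radians(-7.03);ex=np.array([np.cos(c),np.sin(c),0]);ey=np.array([-ex[1],ex[0],0]);ez=np.array([0,0,1.])
W=np.array([.5484,-.2725,.1])+.042*ey
def go(dx,z,dy=0):
    o=manip.get_obs();M=R.from_quat(o["ee_rot"]).as_matrix()
    T=W+dx*ex+dy*ey;T[2]=z
    print("pos",o["position"],"rel",(o["position"]-W)@ex,(o["position"]-W)@ey,"F",o["ft_force"],"t",o["clock"])
    print("target",T,"shift",(M.T@(T-o["position"]))/.15,"spin",np.degrees(R.from_matrix(M.T@np.c_[ex,-ey,-ez]).as_rotvec())/30)
E
python3 - <<'E'
from g import *
go(-.07,.2)
Q=cloud(camera("top")).reshape(-1,3)
for y in(-.35,-.3,-.25,-.2,-.15):
    q=Q[(abs(Q[:,1]-y)<.02)&(Q[:,2]>.42)&(Q[:,2]<.56)&(Q[:,0]>.5)];print(y,q[:,0].min() if len(q) else None)
E
```

```text
pos [ 0.301 -0.462  0.254] rel -0.22278288811826757 -0.2604254573812064 F [ 0.188 -0.608  1.173] t 2.025
target [ 0.484 -0.222  0.2  ] shift [ 1.026 -1.731  0.36 ] spin [-0.001 -0.002  0.009]
-0.35 0.6315708576167836
-0.3 0.6449869698281212
-0.25 0.6586426274287401
-0.2 0.6725699388012333
-0.15 0.6858785680933671
```

Call:
{"api": "carry_out", "payload": {"deltas": [[0.14,-0.25,0,0,-1],[0.28,-0.5,0,0,-1],[0.42,-0.75,0,0,-1],[0.56,-1,0,0,-1]]}}

```text
clock: 2.58
position: [0.3995, -0.3261, 0.2534]
ee_rot: [0.998, -0.062, 0.0, 0.0]
ft_force: [1.6, -0.3, 1.2]
grip_width: 0.005
grasp_force: 0.0
```

Call:
{"api": "carry_out", "payload": {"deltas": [[0.16,-0.25,0.1,0,-1],[0.32,-0.5,0.2,0,-1],[0.46,-0.73,0.33,0,-1],[0.46,-0.73,0.33,0,-1]]}}

```text
clock: 3.08
position: [0.482, -0.2235, 0.2023]
ee_rot: [0.998, -0.059, -0.001, -0.001]
ft_force: [-0.0, -0.3, 0.3]
grip_width: 0.005
grasp_force: 0.0
```

```bash
python3 - <<'E'
from g import *
go(-.055,.156)
A=camera("scene");B=camera("top");C=camera("wrist")
o=manip.get_obs();p=o["position"]
for n,c in(("s",A),("t",B)):
    Q=cloud(c).reshape(-1,3);d=Q-W
    m=(abs(d@ex-(p-W)@ex)<.03)&(abs(d@ey-(p-W)@ey)<.03)&(Q[:,2]>.14)&(Q[:,2]<p[2])
    d=d[m];
    if len(d):print(n,"tip zmin",Q[m][:,2].min(),"x",(d@ex).min(),(d@ex).max(),"y",(d@ey).min(),(d@ey).max(),len(d))
u,v=map(int,proj(A,W+ez*.03));print(u,v)
a=cv2.resize(A["img"][v-75:v+75,u-50:u+50],(400,600),interpolation=cv2.INTER_CUBIC)
w=cv2.resize(C["img"],(400,300));im=np.zeros((600,800,3),np.uint8);im[:,:400]=a;im[:300,400:]=w
u,v=map(int,proj(B,W+ez*.03));im[300:,400:]=cv2.resize(B["img"][v-45:v+45,u-60:u+60],(400,300),interpolation=cv2.INTER_CUBIC)
save("c2.png",im)
E
```

```text
pos [ 0.482 -0.223  0.202] rel -0.0719132321806272 -0.0014890565434260569 F [-0.034 -0.343  0.329] t 3.075
target [ 0.499 -0.224  0.156] shift [ 0.113 -0.009  0.308] spin [-0.003  0.004  0.01 ]
s tip zmin 0.18126572373472485 x -0.084763751596577 -0.06600788381929627 y -0.015208106793510716 0.012599765452115901 126
t tip zmin 0.19288167185779856 x -0.08049054056974314 -0.08049054056974314 y -0.016384657872403324 -0.016384657872403324 1
258 233
```

View pics/c2.png

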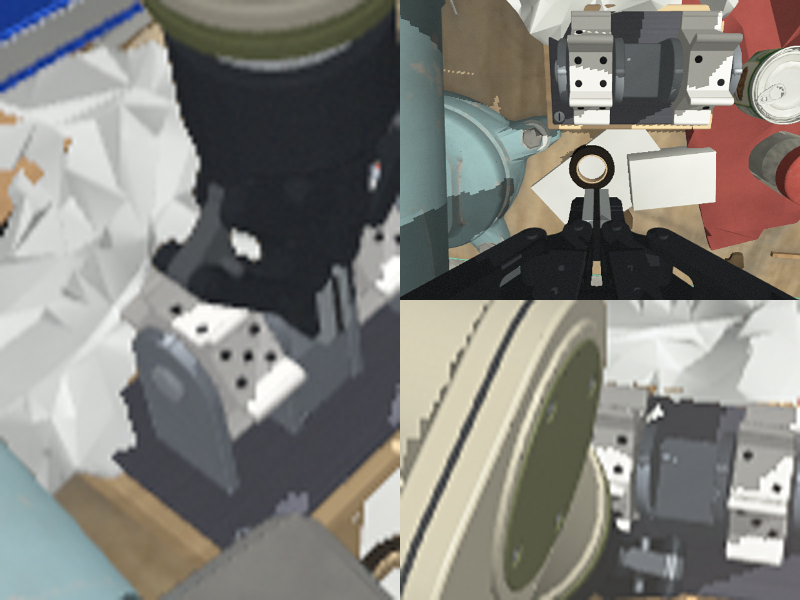

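Call:
{"api": "carry_out", "payload": {"deltas": [[0.04,-0.01,0.16,0,-1],[0.08,-0.01,0.32,0,-1],[0.08,-0.01,0.32,0,-1],[0.08,-0.01,0.32,0,-1]]}}

```text
clock: 3.72
position: [0.4933, -0.2267, 0.157]
ee_rot: [0.998, -0.062, 0.001, 0.0]
ft_force: [0.8, -0.2, 1.1]
grip_width: -0.003
grasp_force: 0.0
```

```bash
python3 -c "
from g import *
go(-.0,.154)"
```

```text
pos [ 0.493 -0.227  0.157] rel -0.060285180289079386 -0.0033219692175521323 F [ 0.754 -0.164  1.133] t 3.725
target [ 0.554 -0.231  0.154] shift [ 0.402 -0.023  0.02 ] spin [ 0.001 -0.002 -0.002]
```

Call:
{"api": "carry_out", "payload": {"deltas": [[0.06,-0.02,0.015,0,-1],[0.12,-0.02,0.015,0,-1],[0.18,-0.02,0.015,0,-1],[0.24,-0.02,0.015,0,-1],[0.28,-0.02,0.015,0,-1],[0.32,-0.02,0.015,0,-1],[0.36,-0.02,0.015,0,-1],[0.39,-0.02,0.015,0,-1],[0.39,-0.02,0.015,0,-1],[0.39,-0.02,0.015,0,-1]]}}

```text
clock: 4.97
position: [0.5517, -0.2298, 0.1535]
ee_rot: [0.998, -0.061, 0.0, 0.0]
ft_force: [0.5, -0.5, 0.3]
grip_width: -0.0
grasp_force: 0.0
```

```bash
python3 - <<'E'
from g import *
go(-.0,.154)
A=camera("scene");B=camera("top")
u,v=map(int,proj(A,W+ez*.03))
im=np.zeros((600,800,3),np.uint8);im[:,:400]=cv2.resize(A["img"][v-60:v+60,u-40:u+40],(400,600),interpolation=cv2.INTER_CUBIC)
u,v=map(int,proj(B,W+ez*.03));im[300:,400:]=cv2.resize(B["img"][v-45:v+45,u-60:u+60],(400,300),interpolation=cv2.INTER_CUBIC)
im[:300,400:]=cv2.resize(camera("wrist")["img"],(400,300))
save("c3.png",im)
E
```

```text
pos [ 0.552 -0.23   0.154] rel -0.0019371857608251844 0.0008065598380770024 F [ 0.535 -0.46   0.256] t 4.975
target [ 0.554 -0.231  0.154] shift [ 0.013  0.005 -0.003] spin [ 0.    -0.     0.001]
```

View pics/c3.png

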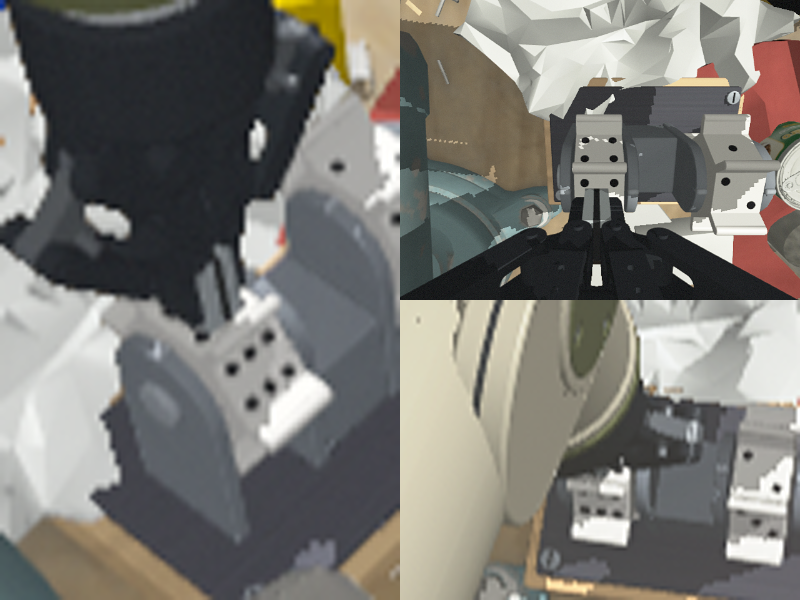

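Call:
{"api": "carry_out", "payload": {"deltas": [[0,0,-0.15,0,-1],[0,0,-0.4,0,-1],[-0.3,0,-0.6,0,-1],[-0.6,0.3,-0.6,0,-1],[-0.8,0.6,-0.6,0,-1],[-0.8,0.8,-0.6,0,-1],[-0.8,0.8,-0.6,0,-1]]}}

```text
clock: 6.0
position: [0.4167, -0.3366, 0.2436]
ee_rot: [0.998, -0.063, -0.0, 0.0]
ft_force: [0.5, 0.0, -0.4]
grip_width: 0.001
grasp_force: 0.0
```

```bash
python3 - <<'E'
from g import *
go(-.0,.154)
A=camera("scene");B=camera("top")
u,v=map(int,proj(A,W+ez*.03))
im=np.zeros((600,800,3),np.uint8);im[:,:400]=cv2.resize(A["img"][v-60:v+60,u-20:u+60],(400,600),interpolation=cv2.INTER_CUBIC)
u,v=map(int,proj(B,W+ez*.03));im[:300,400:]=cv2.resize(B["img"][v-30:v+60,u-20:u+100],(400,300),interpolation=cv2.INTER_CUBIC)
im[300:,400:]=cv2.resize(camera("wrist")["img"],(400,300))
save("c4.png",im)
Q=np.concatenate([cloud(A).reshape(-1,3),cloud(B).reshape(-1,3)])
d=Q-W;m=(abs(d@ey)<.012)&(abs(d@ex)<.014)&(Q[:,2]>.11)&(Q[:,2]<.145)
X=np.c_[d[m]@ex,d[m]@ey,d[m][:,2]];s=abs(X[:,2]-.028)<.006;co=np.polyfit(X[s,0],X[s,2],1);print("top face slope deg",np.degrees(np.arctan(co[0])),co[1],s.sum())
for q in["jar","tin","carton","tape"]:
    print(q,[np.round(b["position"],3) for b in boxes_of(q,B)[:1]])
E
```

```text
pos [ 0.417 -0.337  0.244] rel -0.12290834616600209 -0.12174803008340813 F [ 0.533  0.011 -0.423] t 6.0
target [ 0.554 -0.231  0.154] shift [ 0.816 -0.815  0.597] spin [ 0.001  0.    -0.007]
top face slope deg 0.26258948924924297 0.02797393503401807 319
jar [array([ 0.421, -0.453,  0.08 ])]
tin [array([ 0.538, -0.43 ,  0.053])]
carton []
tape []
```

View pics/c4.png

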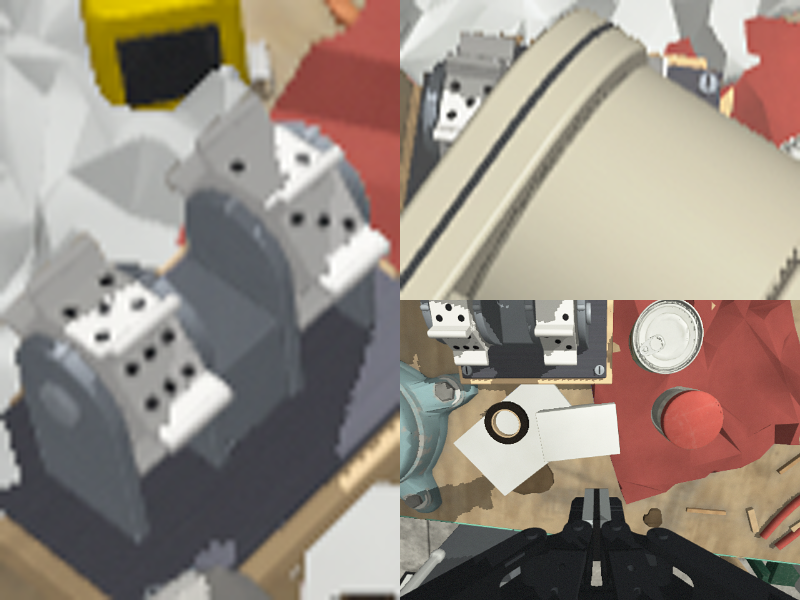

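The scene crop shows five pips on the left wheel's top face (around pixel 105,310) and six facing the robot. The top face is level to 0.3°. The right wheel still shows two on top with three toward the robot, and the jar, tin, tape and carton are standing where they were.

```bash
python3 -c "
from workcell import ticket
print(ticket.hand_in())"
```

```text
the job is handed in; nothing more can be done
None
```

The left thumbwheel went one click, from four to five, and is clicked home with its top face level to 0.3°. The right wheel still shows two, nothing round the counter was touched, and the job was handed in at about 6 s.

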